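Bond the second course of cartons on the loading board

ROBOT

A 7-joint arm with a two-finger parallel gripper is mounted at the origin on the work surface. World frame = base frame: x ahead of the robot, y to its left, z up, the work surface at z = 0. Lengths are in mm, angles in rad, forces in N, time in s.
With the tool pointing down it reaches from about 400 to 875 mm from the base axis. Payload 4.4 kg.
Tool frame: the origin (TCP) lies at the very end of the fingers, on their centre line; the grasp point (between the pads) lies 19 mm behind it; z points along the fingers, y is the line along which they close (so a half turn about z gives the same grasp; the last joint's range is limited). The gripper opens to 85 mm and grips with 20 to 120 N. Pads are 22 mm wide; open, the fingers measure 114 mm over their backs; the gripper's body (76 mm by 85 mm) begins 54 mm behind the grasp point. The pads swing forward as they close: fully open they stand 13 mm farther back than shut.
Start: joints at [-1.284, 0.628, 0.038, 1.517, -0.027, 0.996, -0.02], TCP at [224.569, 609.989, 231.313] pointing down, gripper open.
Joint ranges: [-3.06, 3.06], [-0.37, 2.12], [-1.25, 1.32], [0.18, 2.47], [-1.1, 4.24], [0.23, 1.98], [-2.94, 2.94]. Speed limits (rad/s): [2.57, 2.57, 3.14, 3.14, 3.14, 3.14, 3.14].

INTERFACE

Orientations are given as [roll, pitch, yaw] about the fixed x, y, z axes, in that order (R = Rz(yaw) Ry(pitch) Rx(roll)).
In Python, from cell import ctrl gives the robot as it stands.
- The arm moves only by the tool step_arm, never from a script. Its argument "series" is a list that holds one entry, the list of rows, each a list of 7 numbers: the turn, a rotation vector about the tool's x, y, z as a fraction of full scale, then the shift along the tool's x, y, z as a fraction of full scale, then the closure, from 0 (fully open) to 1 (shut). In form: [[[ax, ay, az, tx, ty, tz, gripper], ...]]. A call has 1 to 12 rows; each row shifts and turns the commanded pose from where the row before left it, along the tool's axes as they then stand; what a row does not reach is not made up. Full scale, the value 1, is 150 mm for a shift and 45 degrees for a turn. A row lasts 1/10 s, in which the tool goes at most 50 mm and 8.59 degrees, less where a joint would pass 70% of its speed; a pose out of reach is approached as far as the arm can. A call with a number of a shift or a turn outside -1 to 1 is refused whole. A call with a gripper value outside its range is refused whole. The fingers move at their own pace and stop on an object; the grip force is fixed at half the most. Time passes only in rows, so rows that do not move let the fingers close. It gives the time, the measured TCP pose, the force, the opening and the grip force at its end, in the units of the state.
- ctrl.read_state(): the state, without advancing time (a new reading comes with each control period).
- ctrl.get_image(name): name is "side" or "top"; returns a dict with "img" (420x560x3 uint8, red, green, blue), "fx", "fy", "cx", "cy" (pixels), "R" (3x3) and "t" (3): a world point X has camera coordinates R X + t. Camera axes: x right, y down, z forward; pixel columns grow to the right and rows downward; lengths in mm; the calibration is good to about 2 mm. A picture is of the moment at which its call begins. There is no depth.
- ctrl.finish_job(): hands the job in; it is judged then, once.
Trained networks look in a picture, given as the dict that the camera call returned (one of the last four; its "shot" number tells which), for a name from the list of things; names that differ only in an ending like _2 or _b are one class to them, and where a whole thing is asked for, a point or a joint stands for the part that bears it (a point fixed in the world has none). Each returns a list of dicts, best first, with "score" (0 to 1); they miss things now and then, are a little off and sometimes report something else, mostly with a low value. They report only what shows in the picture. A call takes as long as a camera call.
- ctrl.recognise(picture, thing): "centre" ([column, row] in pixels, amid what is visible of it).
The state is a dict: "clock": time; "qpos": joint angles; "qd": joint speeds; "tau": joint torques, N m; "eef_pos": TCP position; "tool_rot": TCP orientation; "force": force on the tool from outside, world axes, zero at the start; "torque": the same for the moment, N m; "width": finger opening in mm; "gripper_force": force on a finger pad.
Only numpy, scipy, OpenCV 4.12 (cv2) and the standard library are available. Lean on these libraries where they do the work, as an engineer would, in place of code of your own. Each camera call takes 0.05 s, during which the arm holds its last target. There are 200 camera calls.

TASK

On the loading board, first fill the gap in the bottom course with one of the two wooden blocks, then lay the second course on top, staggered so that each of the two loose cartons bridges a joint of the course below, and fill the space left at the other end with the second block. Keep every piece upright, square and in line with the course below, set the pieces down rather than drop them, and let go of everything; leave the bottles and the tape roll where they stand.

Things in the scene. Friction and masses are not known exactly. Their poses are not given: they have to be found in the camera images.
- board: plywood loading board fixed to the bench: base 334 x 96 mm (its x, y), 18 mm thick; at each end an upright end board 15 mm thick, 96 mm wide, orange on top, reaching 86 mm above the bench; long sides open. End boards' inner faces at x = -152 and +152 mm. Origin at the centre of the underside; x runs along the course, roughly to the robot's left. Pieces are centred across it (y = 0).
- gap_end (a point): point on the base's upper face (18 mm above the bench), at the foot of the -x end board's inner face, mid-width: the outer edge of the bottom gap, which is about 63 mm long. Counting from this end the finished bottom course reads block, carton, carton. Axes as the board's.
- far_end (a point): point at the inner face of the board's +x end board, mid-width, 68 mm above the bench: the level of the second course, which stands on the 50 mm tall bottom pieces. Counting from the gap end the second course reads carton, carton, block. A course is 295 mm of pieces in 304 mm, so it has about 9 mm of play. Axes as the board's.
- low_mid: white carton with a brown tape strip along the top and blue label patches, 120 x 60 x 50 mm (its x, y, z), about 0.26 kg; origin at the centre of its underside. It has no front: end for end it is the same for this job. Already in the bottom course, the one beside the gap; it stays there, its x axis along the board.
- low_end: white carton with a brown tape strip along the top and blue label patches, 120 x 60 x 50 mm (its x, y, z), about 0.26 kg; origin at the centre of its underside. It has no front: end for end it is the same for this job. Already in the bottom course, against the +x end board; it stays there, its x axis along the board.
- carton_a: white carton with a brown tape strip along the top and orange label patches, 120 x 60 x 50 mm (its x, y, z), about 0.26 kg; origin at the centre of its underside. It has no front: end for end it is the same for this job. Starts loose on the bench, upright, to the left or right of the board.
- carton_b: white carton with a brown tape strip along the top and green label patches, 120 x 60 x 50 mm (its x, y, z), about 0.26 kg; origin at the centre of its underside. It has no front: end for end it is the same for this job. Starts loose on the bench, upright, to the left or right of the board.
- block_a: pale wooden blocking piece with an orange band round the middle, 55 x 55 mm square and 50 mm tall (z), about 0.09 kg, edges rounded 3 mm; origin at the centre of its underside. Any of its four sides may face the end. Starts loose on the bench, upright, to the left or right of the board.
- block_b: pale wooden blocking piece with an orange band round the middle, 55 x 55 mm square and 50 mm tall (z), about 0.09 kg, edges rounded 3 mm; origin at the centre of its underside. Any of its four sides may face the end. Starts loose on the bench, upright, to the left or right of the board.
- bottle_red: dark red bottle with a blue label, 56 mm across, 190 mm tall, standing on the bench beyond the work; origin at the centre of its underside. Leave it alone.
- bottle_amber: amber bottle with a green label, 56 mm across, 190 mm tall, standing on the bench beyond the work; origin at the centre of its underside. Leave it alone.
- tape_roll: roll of brown packing tape lying flat, 90 mm across, 48 mm high, between the robot and the board; origin at the centre of its underside. Leave it alone.

How it is judged:
By the outcome, as a careful person would: the job done as asked, in the order asked, and still so for the second after the job is handed in, with the robot touching nothing.
It also fails if it takes over 72 s, if anything falls off the work surface, if the arm or the gripper's body presses on something with over 40 N, if the wrist force passes 120 N, or if a joint passes its speed limit or range.

## Working session

There is one attempt and no reset: what is moved stays moved. The work goes in short steps, Python scripts to look and compute and a tool call to move; the robot and the scene stay as the last step left them, time stands still between calls to the robot, and variables do not carry over. Pictures are saved under pics/ and viewed, at most 13 in all, crops included, and the job is handed in when it is done.

Besides the shell and the picture viewer there is one more tool, called after "Emit:" as name(argument=value, ...), one argument or row to a line, values as JSON. step_arm: Moves the arm, as the interface text tells. Shift numbers are shares of 150 mm and turn numbers shares of 45 degrees, none past 1 either way. Its arguments: {"type":"object","properties":{"series":{"type":"array","items":{"type":"array","items":{"type":"array","items":{"type":"number","minimum":-1,"maximum":1}}}}},"required":["series"]}

```bash
mkdir -p pics; python3 - <<'E'
from cell import ctrl
import cv2,pickle
s=ctrl.read_state();print({k:s[k] for k in('clock','eef_pos','tool_rot','width')})
P={}
for n in('top','side'):
    p=ctrl.get_image(n);P[n]=p
    cv2.imwrite(f'pics/{n}0.png',p['img'][:,:,::-1])
    print(n,p['fx'],p['cx'],p['cy'],p['R'],p['t'])
    for t in('board','carton_a','carton_b','block_a','low_mid','tape_roll','bottle_red'):
        print(t,[(d['centre'],d['score']) for d in ctrl.recognise(p,t)][:4])
pickle.dump(P,open('p0.pkl','wb'))
E
```

```text
{'clock': 0.0, 'eef_pos': array([224.35930559, 609.40468224, 230.39675808]), 'tool_rot': array([-3.13973559e+00,  1.55124740e-05,  2.78875681e+00]), 'width': 85.25886592424747}
top 526.7413169650187 282.8368135107721 201.72292615313086 [[ 0.01020853 -0.99965386 -0.02424781]
 [-0.99816283 -0.00873902 -0.0599549 ]
 [ 0.05972225  0.02481531 -0.99790654]] [  12.8040428   552.83090365 1399.33974802]
board [([315.6, 203.5], 0.78)]
carton_a [([405.7, 256.3], 0.92), ([408.0, 189.2], 0.77)]
carton_b [([405.7, 256.3], 0.92), ([408.0, 189.2], 0.77)]
block_a [([161.2, 257.4], 0.88), ([258.2, 199.9], 0.67), ([168.0, 181.6], 0.64)]
low_mid [([301.3, 193.9], 0.63)]
tape_roll [([268.9, 279.4], 0.73), ([257.1, 198.6], 0.57)]
bottle_red [([373.9, 131.4], 0.96), ([301.9, 193.3], 0.72)]
side 452.66228542265856 282.75724207867046 208.52509108079997 [[ 0.78812241 -0.61548053  0.00683989]
 [-0.31490655 -0.4127358  -0.854683  ]
 [ 0.52886381  0.6714409  -0.51910518]] [-458.86093568  228.83996321  759.12431852]
board [([311.2, 240.6], 0.71)]
carton_a [([393.7, 289.4], 0.94), ([317.5, 334.8], 0.86)]
carton_b [([393.7, 289.4], 0.94), ([317.5, 334.8], 0.86)]
block_a [([216.0, 164.5], 0.89), ([148.5, 188.1], 0.59)]
low_mid [([217.2, 161.4], 0.72), ([292.4, 222.4], 0.58)]
tape_roll []
bottle_red [([412.9, 218.9], 0.79)]
```

View pics/top0.png

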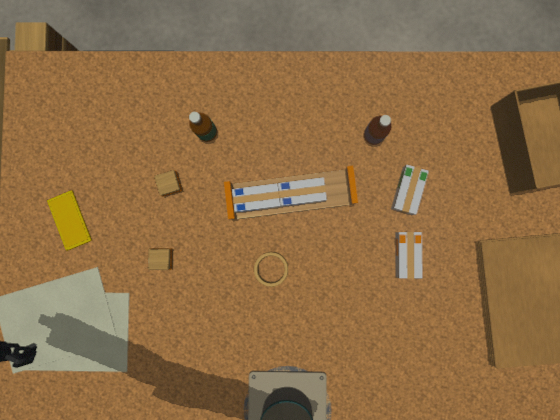

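View pics/side0.png

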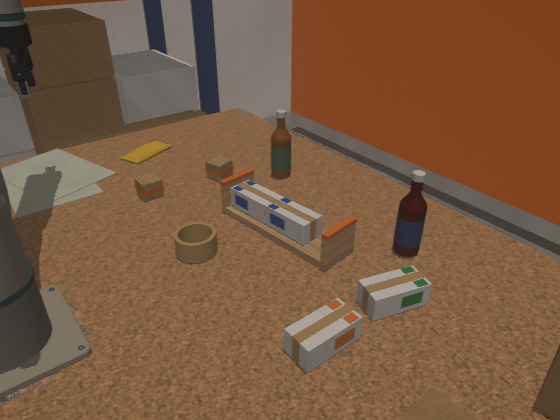

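```bash
cat > h.py <<'E'
import numpy as np,cv2
from scipy.optimize import minimize
def proj(p,X):
    c=np.atleast_2d(X)@np.array(p['R']).T+np.array(p['t'])
    return np.c_[p['fx']*c[:,0]/c[:,2]+p['cx'],p['fy']*c[:,1]/c[:,2]+p['cy']]
def back(p,uv,z):
    d=np.array(p['R']).T@[(uv[0]-p['cx'])/p['fx'],(uv[1]-p['cy'])/p['fy'],1]
    o=-np.array(p['R']).T@np.array(p['t']);return (o+d*(z-o[2])/d[2])[:2]
def box(x,y,yaw,L,W,H,z0=0):
    c,s=np.cos(yaw),np.sin(yaw)
    return np.array([[x+c*a*L/2-s*b*W/2,y+s*a*L/2+c*b*W/2,z] for z in(z0,z0+H) for a,b in((-1,-1),(1,-1),(1,1),(-1,1))])
def score(p,lab,v,dims,z0=0):
    h=cv2.convexHull(proj(p,box(*v,*dims,z0)).astype(np.float32))[:,0]
    c=h.mean(0);s=0;n=0
    for a,b in zip(h,np.roll(h,-1,0)):
        l=np.linalg.norm(b-a)
        if l<3: continue
        nn=np.array([b[1]-a[1],a[0]-b[0]])/l
        if nn@(a-c)<0: nn=-nn
        q=a+(b-a)*np.linspace(.08,.92,25)[:,None]
        f=lambda o:cv2.remap(lab,(q+nn*o)[:,0].astype(np.float32)[None],(q+nn*o)[:,1].astype(np.float32)[None],1)[0]
        s+=l*np.linalg.norm(f(1.2)-f(-1.2),axis=1).mean();n+=l
    return s/n
def lab(p): return cv2.GaussianBlur(cv2.cvtColor(p['img'],cv2.COLOR_RGB2LAB),(0,0),.7).astype(np.float32)
def fit(ps,v0,dims,z0=0,r=12,yaws=None):
    ls=[lab(p) for p in ps]
    f=lambda v:-sum(score(p,l,v,dims,z0) for p,l in zip(ps,ls))
    g=np.arange(-r,r+1,4)
    if yaws is None: yaws=np.radians(np.arange(-90,90,6)) if dims[0]!=dims[1] else np.radians(np.arange(-45,45,6))
    c=sorted((f((v0[0]+a,v0[1]+b,y)),v0[0]+a,v0[1]+b,y) for a in g for b in g for y in yaws)[:4]
    best=min((minimize(f,k[1:],method='Nelder-Mead',options=dict(initial_simplex=np.array(k[1:])+np.array([[0,0,0],[3,0,0],[0,3,0],[0,0,.06]]))) for k in c),key=lambda m:m.fun)
    return best.x,-best.fun
def orange(p):
    h=cv2.cvtColor(p['img'],cv2.COLOR_RGB2HSV)
    return cv2.inRange(h,(5,200,120),(16,255,255))
E
python3 - <<'E'
from h import *;import pickle
P=pickle.load(open('p0.pkl','rb'));T,S=P['top'],P['side']
im=T['img'][:,:,::-1].copy();K=np.float32([[2.66,0,-2.66*140],[0,2.66,-2.66*110]])
big=cv2.warpAffine(im,K,(800,500),flags=2)
sb=cv2.resize(S['img'][130:380,120:440,::-1],None,fx=2,fy=2)
for n,uv,d in(('orange',(405.7,256.3),(120,60,50)),('green',(411,190),(120,60,50)),('bl1',(161,259),(55,55,50)),('bl2',(168,183),(55,55,50))):
    v0=back(T,uv,50)
    for ps in([T],[S],[T,S]):
        v,s=fit(ps,v0,d);print(n,v0.round(),v.round(3),round(s,1))
    for p,b,k in((T,big,lambda q:(q-[140,110])*2.66),(S,sb,lambda q:(q-[120,130])*2)):
        q=k(proj(p,box(*v,*d)));cv2.polylines(b,[q[4:].astype(int)],1,(255,0,255),1);cv2.polylines(b,[q[:4].astype(int)],1,(255,255,0),1)
for n,p in P.items():
    m=orange(p);k,l,st,c=cv2.connectedComponentsWithStats(m)
    for i in range(1,k):
        if st[i,4]>60 and st[i,4]<1000: print(n,st[i,4],c[i].round(1),back(p,c[i],86).round(1),cv2.minAreaRect(np.argwhere(l==i)[:,::-1].astype(np.float32)))
cv2.imwrite('pics/f_top.png',big);cv2.imwrite('pics/f_side.png',sb)
E
```

```text
orange [ 412. -303.] [ 4.15376e+02 -3.14018e+02  1.40000e-02] 38.6
orange [ 412. -303.] [ 4.1797e+02 -3.1871e+02  1.6000e-02] 25.9
orange [ 412. -303.] [ 4.16528e+02 -3.14374e+02  6.20000e-02] 51.5
green [ 584. -317.] [ 5.90859e+02 -3.18794e+02 -2.76000e-01] 39.4
green [ 584. -317.] [ 5.89099e+02 -3.22529e+02 -2.79000e-01] 27.3
green [ 584. -317.] [ 5.90792e+02 -3.20105e+02 -2.76000e-01] 59.1
bl1 [397. 335.] [3.94381e+02 3.42659e+02 4.70000e-02] 25.9
bl1 [397. 335.] [ 3.99884e+02  3.35772e+02 -3.30000e-02] 21.5
bl1 [397. 335.] [ 4.00135e+02  3.41683e+02 -3.60000e-02] 41.7
bl2 [598. 322.] [5.98181e+02 3.24691e+02 3.02000e-01] 32.0
bl2 [598. 322.] [5.99492e+02 3.11878e+02 1.91000e-01] 19.8
bl2 [598. 322.] [5.98636e+02 3.24550e+02 2.98000e-01] 46.2
top 97 [228.7 195.1] [564.5 155.4] ((228.26620483398438, 195.76280212402344), (29.38557243347168, 6.309427261352539), 83.2901611328125)
```

View pics/f_top.png

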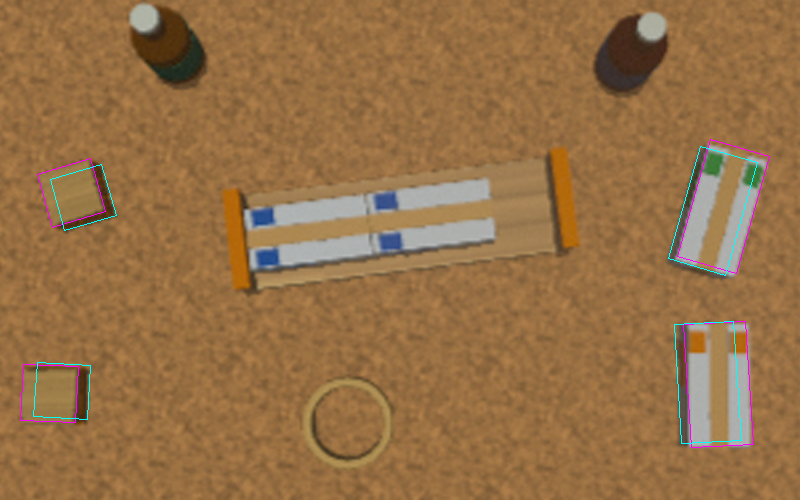

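View pics/f_side.png

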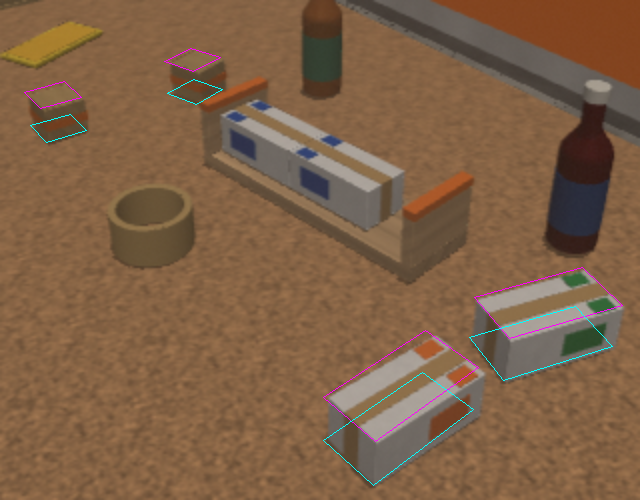

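```bash
python3 - <<'E'
from h import *;import pickle
P=pickle.load(open('p0.pkl','rb'));T,S=P['top'],P['side']
big=cv2.warpAffine(T['img'][:,:,::-1].copy(),np.float32([[2.66,0,-2.66*140],[0,2.66,-2.66*110]]),(800,500),flags=2)
sb=cv2.resize(S['img'][130:380,120:440,::-1],None,fx=2,fy=2)
def go(n,v0,d,z,yaws,r=8):
    for ps in([T],[S],[T,S]):
        v,s=fit(ps,v0,d,z,r,yaws);print(n,v.round(1)[:2],np.degrees(v[2]).round(1),round(s,1))
        if ps==[T]: w=v
    for p,b,k in((T,big,lambda q:(q-[140,110])*2.66),(S,sb,lambda q:(q-[120,130])*2)):
        q=k(proj(p,box(*w,*d,z)));cv2.polylines(b,[q[4:].round().astype(int)],1,(255,0,255),1)
    return w
ar=lambda c,w=12:np.radians(np.arange(c-w,c+w+1,3))
go('orange',(416,-315),(120,60,0),50,ar(2));go('green',(591,-319),(120,60,0),50,ar(-16))
go('bl1',(396,341),(55,55,0),50,ar(0));go('bl2',(598,324),(55,55,0),50,ar(17))
L=back(T,(229.1,200),86);R=back(T,(352.2,184.4),86);print(L,R,np.linalg.norm(L-R),np.degrees(np.arctan2(*(L-R)[::-1])))
l=go('L',L,(15,96,0),86,ar(97),4);r=go('R',R,(15,96,0),86,ar(97),4)
low=back(T,np.array((370,225))/2.66+[140,110],68);go('low',low,(241,60,0),68,ar(97))
d=l[:2]-r[:2];print(np.linalg.norm(d),np.degrees(np.arctan2(d[1],d[0])),(l+r)/2)
cv2.imwrite('pics/g.png',np.vstack([big[100:460],np.pad(sb[40:280],((0,0),(0,160),(0,0)))]))
E
```

```text
orange [ 415.7 -315.3] -0.2 49.9
orange [ 418.  -318.8] 0.1 41.4Traceback (most recent call last):
  File "<stdin>", line 13, in <module>
  File "<stdin>", line 8, in go
ValueError: The truth value of an array with more than one element is ambiguous. Use a.any() or a.all()
```

```bash
python3 - <<'E'
from h import *;import pickle
P=pickle.load(open('p0.pkl','rb'));T,S=P['top'],P['side']
big=cv2.warpAffine(T['img'][:,:,::-1].copy(),np.float32([[2.66,0,-2.66*140],[0,2.66,-2.66*110]]),(800,500),flags=2)
sb=cv2.resize(S['img'][130:380,120:440,::-1],None,fx=2,fy=2)
def go(n,v0,d,z,yaws,r=8):
    for i,ps in enumerate(([T],[S],[T,S])):
        v,s=fit(ps,v0,d,z,r,yaws);print(n,v.round(1)[:2],np.degrees(v[2]).round(1),round(s,1))
        if i==0: w=v
    for p,b,k in((T,big,lambda q:(q-[140,110])*2.66),(S,sb,lambda q:(q-[120,130])*2)):
        q=k(proj(p,box(*w,*d,z)));cv2.polylines(b,[q[4:].round().astype(int)],1,(255,0,255),1)
    return w
ar=lambda c,w=12:np.radians(np.arange(c-w,c+w+1,3))
go('orange',(416,-315),(120,60,0),50,ar(2));go('green',(591,-319),(120,60,0),50,ar(-16))
go('bl1',(396,341),(55,55,0),50,ar(0));go('bl2',(598,324),(55,55,0),50,ar(17))
L=back(T,(229.1,200),86);R=back(T,(352.2,184.4),86);print(L,R,np.linalg.norm(L-R),np.degrees(np.arctan2(*(L-R)[::-1])))
l=go('L',L,(15,96,0),86,ar(97),4);r=go('R',R,(15,96,0),86,ar(97),4)
low=back(T,np.array((370,225))/2.66+[140,110],68);go('low',low,(241,60,0),68,ar(97))
d=l[:2]-r[:2];print(np.linalg.norm(d),np.degrees(np.arctan2(d[1],d[0])),(l+r)/2)
cv2.imwrite('pics/g.png',np.vstack([big[100:460],np.pad(sb[40:280],((0,0),(0,160),(0,0)))]))
E
```

```text
orange [ 415.7 -315.3] -0.2 49.9
orange [ 418.  -318.8] 0.1 41.4
orange [ 417.7 -316.9] 0.9 75.7
green [ 587.2 -317.8] -15.6 55.0
green [ 589.7 -322.9] -16.2 41.2
green [ 588.9 -320.1] -15.3 79.4
bl1 [395.4 343.7] 0.6 26.0
bl1 [401.  335.7] -1.3 18.8
bl1 [401.1 332.2] -1.6 42.2
bl2 [599.8 326.5] 16.7 32.4
bl2 [601.3 317.4] 16.3 20.6
bl2 [602.1 317.6] 15.4 48.9
[551.75796696 154.15865583] [ 594.40268693 -160.3883411 ] 317.42461375503257 97.72080263842102
L [553.3 154.7] 98.2 34.0
L [555.9 151.8] 97.7 32.8
L [554.3 153.2] 99.8 63.1
R [ 595.7 -160.6] 97.4 36.3
R [ 598.7 -164.2] 98.0 28.9
R [ 596.9 -161.8] 97.8 53.7
low [569.5  27.4] 97.9 49.0
low [572.3  23.4] 97.7 44.5
low [570.4  25.9] 98.0 87.5
318.07798561641994 97.66991984407015 [574.50455962  -2.93389569   1.70737407]
```

View pics/g.png

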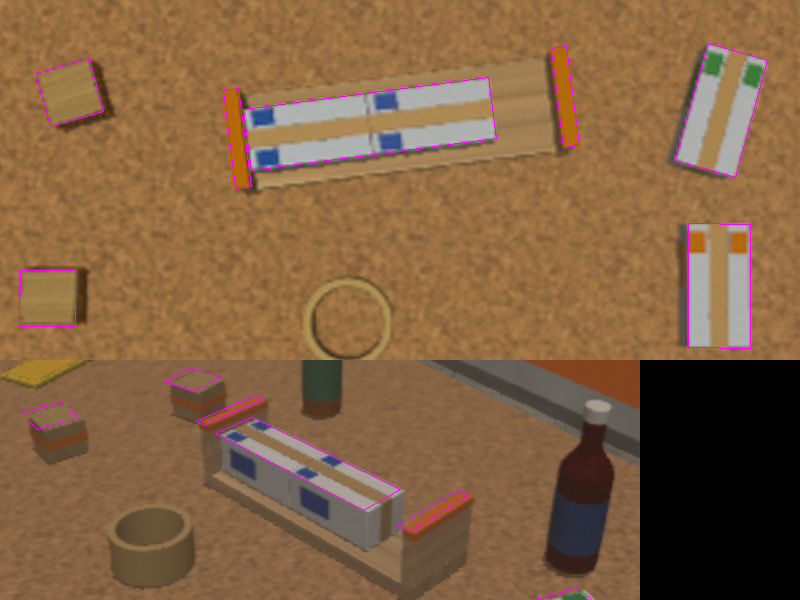

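Emit:
step_arm(
  series=[
    [[0, 0, 0, -0.212, -0.16, 0, 0], [0, 0, 0, -0.212, -0.16, 0, 0], [0, 0, 0, -0.212, -0.16, 0, 0], [0, 0, 0, -0.212, -0.16, 0, 0], [0, 0, 0, -0.212, -0.16, 0, 0], [0, 0, 0, -0.212, -0.16, 0, 0], [0, 0, 0, -0.212, -0.16, 0, 0], [0, 0, 0, -0.212, -0.16, 0, 0], [0, 0, 0.171, 0, 0, 0.1, 0], [0, 0, 0.171, 0, 0, 0.1, 0], [0, 0, 0.171, 0, 0, 0.1, 0], [0, 0, 0.171, 0, 0, 0.1, 0]],
  ],
)

```text
clock: 2.0
eef_pos: [397.2, 341.9, 171.0]
tool_rot: [3.141, -0.0, 2.246]
force: [-0.1, -0.4, -0.6]
width: 85.3
gripper_force: 0.0
```

Emit:
step_arm(
  series=[
    [[0, 0, 0.171, 0, 0, 0.1, 0], [0, 0, 0.171, 0, 0, 0.1, 0], [0, 0, 0.171, 0, 0, 0.1, 0], [0, 0, 0.171, 0, 0, 0.1, 0], [0, 0, 0.171, 0, 0, 0.1, 0], [0, 0, 0, 0, 0, 0, 0], [0, 0, 0, 0, 0, 0, 0]],
  ],
)

```text
clock: 2.7
eef_pos: [397.0, 342.0, 96.4]
tool_rot: [-3.142, 0.0, 1.583]
force: [0.9, 0.3, 0.2]
width: 85.4
gripper_force: 0.0
```

```bash
cat >> h.py <<'E'
def delta(x,y,z,yaw):
    from cell import ctrl
    s=ctrl.read_state();e=np.array(s['eef_pos']);w=s['tool_rot'][2];d=np.array([x,y])-e[:2]
    t=(w-np.radians(yaw)+np.pi)%(2*np.pi)-np.pi
    print('clock %.2f'%s['clock'],'at',e.round(1),'yaw %.1f'%np.degrees(w),'rp',np.round(s['tool_rot'][:2],3),'w %.1f F %.0f'%(s['width'],s['gripper_force']),np.round(s['force'],1))
    a=np.cos(w),np.sin(w)
    print('shift',np.round(np.array([a[0]*d[0]+a[1]*d[1],a[1]*d[0]-a[0]*d[1],e[2]-z])/150,3),'turn',round(np.degrees(t)/45,3))
E
python3 -c "
from h import *
delta(396.7,341.9,8,90.6)"
```

```text
clock 2.70 at [397.  342.   96.4] yaw 90.7 rp [-3.142  0.   ] w 85.4 F 0 [0.9 0.3 0.2]
shift [-0.001 -0.002  0.59 ] turn 0.003
```

Emit:
step_arm(
  series=[
    [[0, 0, 0, 0, 0, 0.2, 0], [0, 0, 0, 0, 0, 0.2, 0], [0, 0, 0, 0, 0, 0.12, 0], [0, 0, 0, 0, 0, 0.07, 0], [0, 0, 0, 0, 0, 0, 1], [0, 0, 0, 0, 0, 0, 1], [0, 0, 0, 0, 0, 0, 1], [0, 0, 0, 0, 0, 0, 1], [0, 0, 0, 0, 0, 0, 1], [0, 0, 0, 0, 0, 0, 1]],
  ],
)

```text
clock: 3.7
eef_pos: [397.8, 342.6, 9.1]
tool_rot: [3.14, -0.002, 1.58]
force: [0.2, -0.2, 6.0]
width: 54.5
gripper_force: 63.7
```

Emit:
step_arm(
  series=[
    [[0, 0, 0, 0, 0, -0.1, 1], [0, 0, 0, 0, 0, -0.2, 1], [0, 0, 0, 0, 0, -0.25, 1], [0, 0, 0, 0, 0, -0.25, 1], [0, 0, 0, 0, 0, -0.2, 1], [0, 0, 0, 0, 0, 0, 1], [0, 0, 0, 0, 0, 0, 1]],
  ],
)

```text
clock: 4.4
eef_pos: [396.7, 342.3, 158.4]
tool_rot: [3.141, -0.001, 1.581]
force: [-0.4, 0.3, -1.2]
width: 54.4
gripper_force: 63.4
```

```bash
python3 -c "
from h import *
delta(592,-124.6,150,97.7)
from cell import ctrl
T=ctrl.get_image('top');S=ctrl.get_image('side')
cv2.imwrite('pics/grip1.png',np.hstack([cv2.resize(T['img'][170:310,100:240,::-1],(400,400)),cv2.resize(S['img'][60:220,80:240,::-1],(400,400))]))"
```

```text
clock 4.40 at [396.7 342.3 158.4] yaw 90.6 rp [ 3.141e+00 -1.000e-03] w 54.4 F 63 [-0.4  0.3 -1.2]
shift [-3.125  1.271  0.056] turn -0.158
```

View pics/grip1.png

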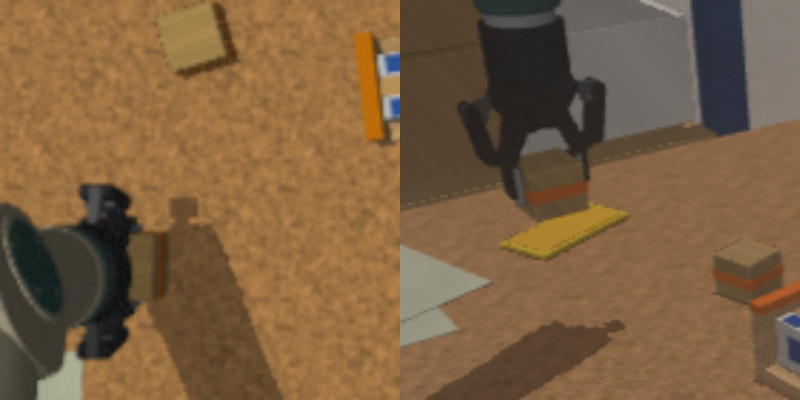

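Emit:
step_arm(
  series=[
    [[0, 0, 0, -0.12, 0.05, 0, 1], [0, 0, 0, -0.22, 0.09, 0, 1], [0, 0, 0, -0.25, 0.1, 0, 1], [0, 0, 0, -0.25, 0.1, 0, 1], [0, 0, 0, -0.25, 0.1, 0, 1], [0, 0, 0, -0.25, 0.1, 0, 1], [0, 0, 0, -0.25, 0.1, 0, 1], [0, 0, 0, -0.25, 0.1, 0, 1], [0, 0, 0, -0.25, 0.1, 0, 1], [0, 0, 0, -0.25, 0.1, 0, 1], [0, 0, 0, -0.25, 0.1, 0, 1], [0, 0, 0, -0.25, 0.1, 0, 1]],
  ],
)

```text
clock: 5.7
eef_pos: [571.2, -83.9, 156.0]
tool_rot: [-3.138, -0.001, 1.58]
force: [0.3, 1.3, -1.1]
width: 54.3
gripper_force: 63.4
```

Emit:
step_arm(
  series=[
    [[0, 0, 0, -0.18, 0.08, 0, 1], [0, 0, 0, -0.105, 0.051, 0, 1], [0, 0, -0.158, 0, 0, 0.056, 1], [0, 0, 0, 0, 0, 0, 1], [0, 0, 0, 0, 0, 0, 1], [0, 0, 0, 0, 0, 0, 1]],
  ],
)

```text
clock: 6.3
eef_pos: [591.6, -124.3, 148.9]
tool_rot: [-3.141, -0.001, 1.703]
force: [-0.7, -0.2, -0.9]
width: 54.1
gripper_force: 63.4
```

```bash
python3 -c "
from h import *
delta(592,-124.6,100,97.7)"
```

```text
clock 6.30 at [ 591.6 -124.3  148.9] yaw 97.6 rp [-3.141e+00 -1.000e-03] w 54.1 F 63 [-0.7 -0.2 -0.9]
shift [-0.002  0.003  0.326] turn -0.003
```

Emit:
step_arm(
  series=[
    [[0, 0, 0, 0, 0, 0.16, 1], [0, 0, 0, 0, 0, 0.16, 1], [0, 0, 0, 0, 0, 0.04, 1], [0, 0, 0, 0, 0, 0, 1], [0, 0, 0, 0, 0, 0, 1]],
  ],
)

```text
clock: 6.8
eef_pos: [592.6, -125.1, 96.3]
tool_rot: [3.14, 0.001, 1.704]
force: [0.6, 0.7, -0.7]
width: 54.6
gripper_force: 63.5
```

```bash
python3 -c "
from h import *
delta(592,-124.6,27,97.7)
from cell import ctrl
T=ctrl.get_image('top');S=ctrl.get_image('side')
b=S['img'][:,:,::-1].copy();b=cv2.resize(b[130:290,200:370],None,fx=4,fy=4)
e=ctrl.read_state()['eef_pos']
for off in ((1.3,-1.8),(-1.3,1.8)):   # side-frame prediction
  q=(proj(S,box(e[0]+1.3,e[1]-1.8,np.radians(97.7),55,55,50,e[2]-9))-[200,130])*4
  cv2.polylines(b,[q[:4].astype(int)],1,(255,255,0),1);cv2.polylines(b,[q[4:].astype(int)],1,(255,0,255),1)
cv2.imwrite('pics/over1.png',b[:600])"
```

```text
clock 6.80 at [ 592.6 -125.1   96.3] yaw 97.6 rp [3.14e+00 1.00e-03] w 54.6 F 63 [ 0.6  0.7 -0.7]
shift [ 0.004 -0.004  0.462] turn -0.001
```

View pics/over1.png

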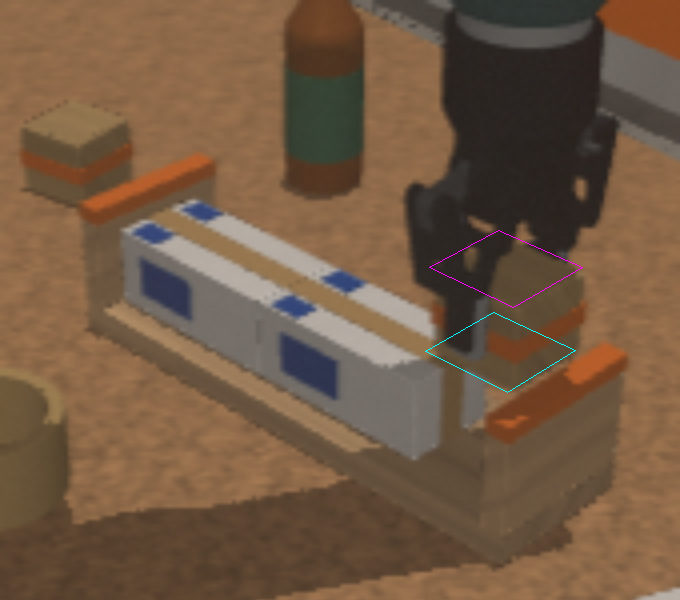

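Emit:
step_arm(
  series=[
    [[0, 0, 0, 0, 0, 0.1, 1], [0, 0, 0, 0, 0, 0.1, 1], [0, 0, 0, 0, 0, 0.1, 1], [0, 0, 0, 0, 0, 0.08, 1], [0, 0, 0, 0, 0, 0.05, 1], [0, 0, 0, 0, 0, 0.015, 1], [0, 0, 0, 0, 0, 0, 1], [0, 0, 0, 0, 0, 0, 1]],
  ],
)

```text
clock: 7.7
eef_pos: [592.5, -125.3, 29.1]
tool_rot: [3.141, 0.0, 1.704]
force: [0.6, 0.6, -1.0]
width: 54.5
gripper_force: 63.3
```

Emit:
step_arm(
  series=[
    [[0, 0, 0, 0, 0, 0.007, 1], [0, 0, 0, 0, 0, 0.007, 1], [0, 0, 0, 0, 0, 0, 1], [0, 0, 0, 0, 0, 0, 1]],
  ],
)

```text
clock: 8.1
eef_pos: [592.4, -125.1, 27.1]
tool_rot: [3.141, 0.0, 1.704]
force: [-1.4, 0.6, 3.7]
width: 54.6
gripper_force: 63.6
```

Emit:
step_arm(
  series=[
    [[0, 0, 0, 0, 0, 0, 0], [0, 0, 0, 0, 0, 0, 0], [0, 0, 0, 0, 0, 0, 0], [0, 0, 0, 0, 0, 0, 0], [0, 0, 0, 0, 0, -0.1, 0], [0, 0, 0, 0, 0, -0.2, 0], [0, 0, 0, 0, 0, -0.25, 0], [0, 0, 0, 0, 0, -0.25, 0], [0, 0, 0, 0, 0, -0.1, 0], [0, 0, 0, 0, 0, 0, 0]],
  ],
)

```text
clock: 9.1
eef_pos: [593.9, -125.6, 165.4]
tool_rot: [3.135, 0.002, 1.704]
force: [0.9, -0.5, 0.4]
width: 85.3
gripper_force: 0.0
```

```bash
python3 -c "
from h import *
delta(417,-317,110,0)"
```

```text
clock 9.10 at [ 593.9 -125.6  165.4] yaw 97.6 rp [3.135e+00 2.000e-03] w 85.3 F 0 [ 0.9 -0.5  0.4]
shift [-1.108 -1.339  0.37 ] turn 2.17
```

Emit:
step_arm(
  series=[
    [[0, 0, 0, -0.158, -0.191, 0, 0], [0, 0, 0, -0.158, -0.191, 0, 0], [0, 0, 0, -0.158, -0.191, 0, 0], [0, 0, 0, -0.158, -0.191, 0, 0], [0, 0, 0, -0.158, -0.191, 0, 0], [0, 0, 0, -0.158, -0.191, 0, 0], [0, 0, 0, -0.158, -0.191, 0, 0], [0, 0, 0.167, 0, 0, 0.028, 0], [0, 0, 0.167, 0, 0, 0.028, 0], [0, 0, 0.167, 0, 0, 0.028, 0], [0, 0, 0.167, 0, 0, 0.028, 0], [0, 0, 0.167, 0, 0, 0.028, 0]],
  ],
)

```text
clock: 10.3
eef_pos: [414.6, -315.7, 139.8]
tool_rot: [-3.14, -0.0, 1.043]
force: [0.2, 0.2, 0.2]
width: 85.5
gripper_force: 0.0
```

Emit:
step_arm(
  series=[
    [[0, 0, 0.167, 0, 0, 0.028, 0], [0, 0, 0.167, 0, 0, 0.028, 0], [0, 0, 0.167, 0, 0, 0.028, 0], [0, 0, 0.167, 0, 0, 0.028, 0], [0, 0, 0.167, 0, 0, 0.028, 0], [0, 0, 0.167, 0, 0, 0.028, 0], [0, 0, 0.167, 0, 0, 0.028, 0], [0, 0, 0.167, 0, 0, 0.028, 0], [0, 0, 0, 0, 0, 0, 0], [0, 0, 0, 0, 0, 0, 0], [0, 0, 0, 0, 0, 0, 0]],
  ],
)

```text
clock: 11.4
eef_pos: [415.1, -316.1, 106.9]
tool_rot: [-3.141, 0.0, 0.001]
force: [0.3, -0.3, -0.6]
width: 85.2
gripper_force: 0.0
```

```bash
python3 -c "
from h import *
delta(417,-317,8,0)"
```

```text
clock 11.40 at [ 415.1 -316.1  106.9] yaw 0.1 rp [-3.141  0.   ] w 85.2 F 0 [ 0.3 -0.3 -0.6]
shift [0.012 0.006 0.66 ] turn 0.001
```

Emit:
step_arm(
  series=[
    [[0, 0, 0, 0.012, 0.006, 0.2, 0], [0, 0, 0, 0, 0, 0.2, 0], [0, 0, 0, 0, 0, 0.15, 0], [0, 0, 0, 0, 0, 0.08, 0], [0, 0, 0, 0, 0, 0.03, 0], [0, 0, 0, 0, 0, 0, 0], [0, 0, 0, 0, 0, 0, 1], [0, 0, 0, 0, 0, 0, 1], [0, 0, 0, 0, 0, 0, 1], [0, 0, 0, 0, 0, 0, 1], [0, 0, 0, 0, 0, 0, 1], [0, 0, 0, 0, 0, 0, 1]],
  ],
)

```text
clock: 12.6
eef_pos: [417.6, -317.4, 9.1]
tool_rot: [3.141, -0.002, -0.001]
force: [-1.0, 0.2, 5.8]
width: 59.1
gripper_force: 65.5
```

Emit:
step_arm(
  series=[
    [[0, 0, 0, 0, 0, -0.1, 1], [0, 0, 0, 0, 0, -0.2, 1], [0, 0, 0, 0, 0, -0.25, 1], [0, 0, 0, 0, 0, -0.25, 1], [0, 0, 0, 0, 0, -0.2, 1], [0, 0, 0, 0, 0, 0, 1], [0, 0, 0, 0, 0, 0, 1]],
  ],
)

```text
clock: 13.3
eef_pos: [417.2, -316.3, 157.9]
tool_rot: [-3.141, -0.001, -0.0]
force: [-0.1, 1.1, -3.6]
width: 59.1
gripper_force: 66.2
```

```bash
python3 -c "
from h import *
delta(587.9,-93.9,158,97.7)"
```

```text
clock 13.30 at [ 417.2 -316.3  157.9] yaw -0.0 rp [-3.141e+00 -1.000e-03] w 59.1 F 66 [-0.1  1.1 -3.6]
shift [ 1.138e+00 -1.483e+00 -1.000e-03] turn -2.171
```

Emit:
step_arm(
  series=[
    [[0, 0, 0, 0.08, -0.105, 0, 1], [0, 0, 0, 0.15, -0.195, 0, 1], [0, 0, 0, 0.15, -0.195, 0, 1], [0, 0, 0, 0.15, -0.195, 0, 1], [0, 0, 0, 0.15, -0.195, 0, 1], [0, 0, 0, 0.15, -0.195, 0, 1], [0, 0, 0, 0.15, -0.195, 0, 1], [0, 0, 0, 0.1, -0.13, 0, 1], [0, 0, 0, 0.058, -0.078, 0, 1], [0, 0, -0.1, 0, 0, 0, 1], [0, 0, -0.167, 0, 0, 0, 1], [0, 0, -0.167, 0, 0, 0, 1]],
  ],
)

```text
clock: 14.5
eef_pos: [586.4, -95.4, 156.3]
tool_rot: [-3.141, 0.003, 0.344]
force: [-0.6, 0.3, -3.4]
width: 59.6
gripper_force: 65.9
```

Emit:
step_arm(
  series=[
    [[0, 0, -0.167, 0, 0, 0, 1], [0, 0, -0.167, 0, 0, 0, 1], [0, 0, -0.167, 0, 0, 0, 1], [0, 0, -0.167, 0, 0, 0, 1], [0, 0, -0.167, 0, 0, 0, 1], [0, 0, -0.167, 0, 0, 0, 1], [0, 0, -0.167, 0, 0, 0, 1], [0, 0, -0.167, 0, 0, 0, 1], [0, 0, -0.167, 0, 0, 0, 1], [0, 0, -0.167, 0, 0, 0, 1], [0, 0, -0.067, 0, 0, 0, 1], [0, 0, 0, 0, 0, 0, 1]],
  ],
)

```text
clock: 15.7
eef_pos: [586.4, -95.8, 156.7]
tool_rot: [-3.139, -0.001, 1.702]
force: [-0.5, 1.1, -3.4]
width: 59.5
gripper_force: 65.8
```

Emit:
step_arm(
  series=[
    [[0, 0, 0, 0, 0, 0.12, 1], [0, 0, 0, 0, 0, 0.12, 1], [0, 0, 0, 0, 0, 0.12, 1], [0, 0, 0, 0, 0, 0, 1], [0, 0, 0, 0, 0, 0, 1]],
  ],
)

```text
clock: 16.2
eef_pos: [587.2, -95.2, 103.5]
tool_rot: [-3.14, -0.0, 1.703]
force: [0.2, -0.2, -3.3]
width: 59.3
gripper_force: 65.8
```

```bash
cat >> h.py <<'E'
def show(name,dims,yaw,dz,crop,k):
    from cell import ctrl
    S=ctrl.get_image('side');e=ctrl.read_state()['eef_pos']
    x0,y0,x1,y1=crop;b=cv2.resize(S['img'][y0:y1,x0:x1,::-1],None,fx=k,fy=k,interpolation=cv2.INTER_CUBIC)
    if dims is not None:
        q=((proj(S,box(e[0]+1.3,e[1]-1.8,np.radians(yaw),*dims,e[2]-dz))-[x0,y0])*k).astype(int)
        cv2.polylines(b,[q[:4]],1,(255,255,0),1);cv2.polylines(b,[q[4:]],1,(255,0,255),1)
    cv2.imwrite('pics/'+name,b)
E
python3 -c "
from h import *
delta(587.9,-93.9,78,97.7)
show('over2.png',(120,60,50),97.7,9,(210,120,370,280),3)"
```

```text
clock 16.20 at [587.2 -95.2 103.5] yaw 97.5 rp [-3.14 -0.  ] w 59.3 F 66 [ 0.2 -0.2 -3.3]
shift [0.008 0.006 0.17 ] turn -0.003
```

View pics/over2.png

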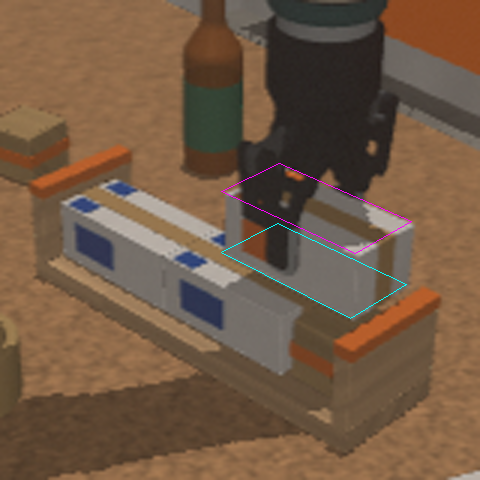

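Emit:
step_arm(
  series=[
    [[0, 0, -0.003, 0.012, 0.006, 0.07, 1], [0, 0, 0, 0, 0, 0.06, 1], [0, 0, 0, 0, 0, 0.03, 1], [0, 0, 0, 0, 0, 0, 1], [0, 0, 0, 0, 0, 0.007, 1], [0, 0, 0, 0, 0, 0.007, 1], [0, 0, 0, 0, 0, 0, 1], [0, 0, 0, 0, 0, 0, 1]],
  ],
)

```text
clock: 17.05
eef_pos: [588.7, -92.9, 78.0]
tool_rot: [3.141, 0.0, 1.706]
force: [-0.1, -1.0, -3.1]
width: 59.5
gripper_force: 65.9
```

Emit:
step_arm(
  series=[
    [[0, 0, 0, 0, 0, 0.005, 1], [0, 0, 0, 0, 0, 0.005, 1], [0, 0, 0, 0, 0, 0, 1], [0, 0, 0, 0, 0, 0, 1]],
  ],
)

```text
clock: 17.45
eef_pos: [588.8, -92.9, 77.1]
tool_rot: [3.141, -0.0, 1.706]
force: [-0.8, 0.2, 6.1]
width: 59.2
gripper_force: 66.9
```

Emit:
step_arm(
  series=[
    [[0, 0, 0, 0, 0, 0, 0], [0, 0, 0, 0, 0, 0, 0], [0, 0, 0, 0, 0, 0, 0], [0, 0, 0, 0, 0, 0, 0], [0, 0, 0, 0, 0, -0.1, 0], [0, 0, 0, 0, 0, -0.2, 0], [0, 0, 0, 0, 0, -0.25, 0], [0, 0, 0, 0, 0, -0.1, 0], [0, 0, 0, 0, 0, 0, 0], [0, 0, 0, 0, 0, 0, 0]],
  ],
)

```text
clock: 18.45
eef_pos: [588.5, -92.7, 174.3]
tool_rot: [3.141, -0.0, 1.707]
force: [-0.1, 0.2, -0.5]
width: 85.8
gripper_force: 0.0
```

```bash
python3 -c "
from h import *
delta(588.5,-319.6,110,164.4)
from cell import ctrl
print(ctrl.read_state()['qpos'].round(2))
T=ctrl.get_image('top')
print(fit([T],(588,-318),(120,60,0),50,8,np.radians([-18,-15,-12])))
print(fit([T],(587,-91),(120,60,0),118,8,np.radians([94,97,100])))"
```

```text
clock 18.45 at [588.5 -92.7 174.3] yaw 97.8 rp [ 3.141 -0.   ] w 85.8 F 0 [-0.1  0.2 -0.5]
shift [-1.499 -0.205  0.429] turn -1.48
[-0.1   0.64  0.34  1.74 -0.28  0.81  0.5 ]
(array([ 5.87234746e+02, -3.17860046e+02, -2.72540574e-01]), np.float64(56.18546676635742))
(array([587.68832562, -98.41958709,   1.63407071]), np.float64(9.119428634643555))
```

Emit:
step_arm(
  series=[
    [[0, 0, 0, -0.25, -0.034, 0, 0], [0, 0, 0, -0.25, -0.034, 0, 0], [0, 0, 0, -0.25, -0.034, 0, 0], [0, 0, 0, -0.25, -0.034, 0, 0], [0, 0, 0, -0.25, -0.034, 0, 0], [0, 0, 0, -0.25, -0.034, 0, 0], [0, 0, -0.165, 0, 0, 0.04, 0], [0, 0, -0.165, 0, 0, 0.04, 0], [0, 0, -0.165, 0, 0, 0.04, 0], [0, 0, -0.165, 0, 0, 0.04, 0], [0, 0, -0.165, 0, 0, 0.04, 0], [0, 0, -0.165, 0, 0, 0.04, 0]],
  ],
)

```text
clock: 19.7
eef_pos: [587.7, -319.3, 135.7]
tool_rot: [-3.141, -0.003, 2.489]
force: [0.1, 1.0, -0.6]
width: 85.5
gripper_force: 0.0
```

Emit:
step_arm(
  series=[
    [[0, 0, -0.165, 0, 0, 0.04, 0], [0, 0, -0.165, 0, 0, 0.04, 0], [0, 0, -0.16, 0, 0, 0.04, 0], [0, 0, 0, 0, 0, 0, 0], [0, 0, 0, 0, 0, 0, 0], [0, 0, 0, 0, 0, 0, 0]],
  ],
)

```text
clock: 20.3
eef_pos: [588.6, -319.9, 119.6]
tool_rot: [3.142, -0.001, 2.867]
force: [-0.0, 0.0, -0.3]
width: 85.6
gripper_force: 0.0
```

```bash
python3 -c "
from h import *
delta(588.5,-319.6,8,164.4)
from cell import ctrl
print(ctrl.read_state()['qpos'].round(2))
T=ctrl.get_image('top')
print(fit([T],(587,-91),(120,60,0),118,8,np.radians([94,97,100])))"
```

```text
clock 20.30 at [ 588.6 -319.9  119.6] yaw 164.3 rp [ 3.142e+00 -1.000e-03] w 85.6 F 0 [-0.   0.  -0.3]
shift [0.001 0.002 0.744] turn -0.003
[ 0.47  0.78 -0.02  1.55  0.02  0.81  1.74]
(array([588.82604507, -92.81208716,   1.6908863 ]), np.float64(46.9160041809082))
```

Emit:
step_arm(
  series=[
    [[0, 0, 0, 0, 0, 0.2, 0], [0, 0, 0, 0, 0, 0.25, 0], [0, 0, 0, 0, 0, 0.18, 0], [0, 0, 0, 0, 0, 0.08, 0], [0, 0, 0, 0, 0, 0.03, 0], [0, 0, 0, 0, 0, 0, 0], [0, 0, 0, 0, 0, 0, 1], [0, 0, 0, 0, 0, 0, 1], [0, 0, 0, 0, 0, 0, 1], [0, 0, 0, 0, 0, 0, 1], [0, 0, 0, 0, 0, 0, 1], [0, 0, 0, 0, 0, 0, 1]],
  ],
)

```text
clock: 21.55
eef_pos: [589.9, -320.7, 10.7]
tool_rot: [-3.141, 0.003, 2.869]
force: [-1.0, 0.5, 6.1]
width: 59.5
gripper_force: 66.1
```

Emit:
step_arm(
  series=[
    [[0, 0, 0, 0, 0, -0.1, 1], [0, 0, 0, 0, 0, -0.2, 1], [0, 0, 0, 0, 0, -0.25, 1], [0, 0, 0, 0, 0, -0.25, 1], [0, 0, 0, 0, 0, -0.25, 1], [0, 0, 0, 0, 0, -0.15, 1], [0, 0, 0, 0, 0, 0, 1], [0, 0, 0, 0, 0, 0, 1]],
  ],
)

```text
clock: 22.35
eef_pos: [588.2, -319.6, 188.9]
tool_rot: [3.141, -0.0, 2.869]
force: [-0.1, 0.3, -3.0]
width: 59.3
gripper_force: 65.3
```

```bash
python3 -c "
from h import *
delta(570.7,28.4,180,97.7)"
```

```text
clock 22.35 at [ 588.2 -319.6  188.9] yaw 164.4 rp [ 3.141 -0.   ] w 59.3 F 65 [-0.1  0.3 -3. ]
shift [0.737 2.203 0.059] turn 1.482
```

Emit:
step_arm(
  series=[
    [[0, 0, 0, 0.04, 0.12, 0, 1], [0, 0, 0, 0.08, 0.24, 0, 1], [0, 0, 0, 0.08, 0.24, 0, 1], [0, 0, 0, 0.08, 0.24, 0, 1], [0, 0, 0, 0.08, 0.24, 0, 1], [0, 0, 0, 0.08, 0.24, 0, 1], [0, 0, 0, 0.08, 0.24, 0, 1], [0, 0, 0, 0.08, 0.24, 0, 1], [0, 0, 0, 0.08, 0.24, 0, 1], [0, 0, 0, 0.057, 0.163, 0, 1], [0, 0, 0.1, 0, 0, 0, 1], [0, 0, 0.165, 0, 0, 0, 1]],
  ],
)

```text
clock: 23.55
eef_pos: [569.4, 29.6, 186.7]
tool_rot: [-3.14, -0.004, 2.659]
force: [-0.7, 0.1, -2.8]
width: 59.0
gripper_force: 65.4
```

Emit:
step_arm(
  series=[
    [[0, 0, 0.165, 0, 0, 0, 1], [0, 0, 0.165, 0, 0, 0, 1], [0, 0, 0.165, 0, 0, 0, 1], [0, 0, 0.165, 0, 0, 0, 1], [0, 0, 0.165, 0, 0, 0, 1], [0, 0, 0.165, 0, 0, 0, 1], [0, 0, 0.165, 0, 0, 0, 1], [0, 0, 0.062, 0, 0, 0, 1], [0, 0, 0, 0, 0, 0.12, 1], [0, 0, 0, 0, 0, 0.1, 1], [0, 0, 0, 0, 0, 0, 1], [0, 0, 0, 0, 0, 0, 1]],
  ],
)

```text
clock: 24.75
eef_pos: [570.2, 27.9, 154.7]
tool_rot: [-3.138, 0.0, 1.705]
force: [0.1, 0.1, -1.7]
width: 59.3
gripper_force: 65.4
```

```bash
python3 -c "
from h import *
delta(570.7,28.4,78,97.7)"
```

```text
clock 24.75 at [570.2  27.9 154.7] yaw 97.7 rp [-3.138  0.   ] w 59.3 F 65 [ 0.1  0.1 -1.7]
shift [0.003 0.004 0.511] turn -0.001
```

Emit:
step_arm(
  series=[
    [[0, 0, 0, 0.01, 0.004, 0.1, 1], [0, 0, 0, 0, 0, 0.06, 1], [0, 0, 0, 0, 0, 0.02, 1], [0, 0, 0, 0, 0, 0.015, 1], [0, 0, 0, 0, 0, 0.015, 1], [0, 0, 0, 0, 0, 0.015, 1], [0, 0, 0, 0, 0, 0, 1]],
  ],
)

```text
clock: 25.45
eef_pos: [571.6, 29.6, 122.1]
tool_rot: [-3.141, -0.0, 1.705]
force: [0.6, 0.1, -2.6]
width: 59.4
gripper_force: 65.4
```

```bash
python3 -c "
from h import *
delta(570.7,28.4,78.5,97.7)
show('over3.png',(120,60,50),97.7,10,(210,100,370,270),3.5)"
```

```text
clock 25.45 at [571.6  29.6 122.1] yaw 97.7 rp [-3.141 -0.   ] w 59.4 F 65 [ 0.6  0.1 -2.6]
shift [-0.007 -0.007  0.29 ] turn -0.0
```

View pics/over3.png

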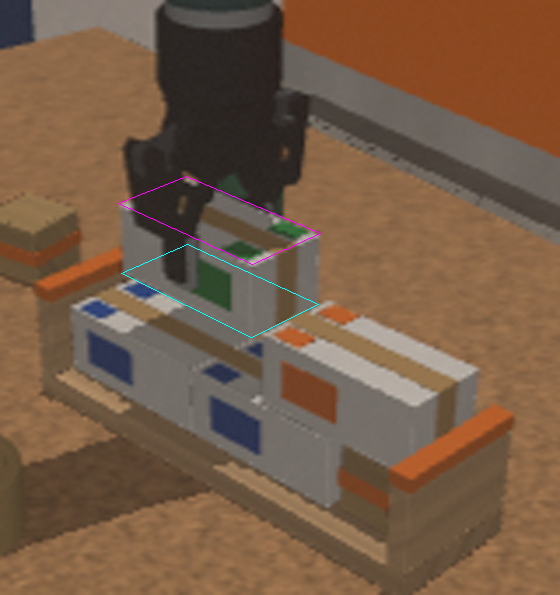

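Emit:
step_arm(
  series=[
    [[0, 0, 0, -0.003, -0.004, 0.05, 1], [0, 0, 0, 0, 0, 0.08, 1], [0, 0, 0, 0, 0, 0.08, 1], [0, 0, 0, 0, 0, 0.04, 1], [0, 0, 0, 0, 0, 0.02, 1], [0, 0, 0, 0, 0, 0, 1], [0, 0, 0, 0, 0, 0.005, 1], [0, 0, 0, 0, 0, 0, 1], [0, 0, 0, 0, 0, 0, 1]],
  ],
)

```text
clock: 26.4
eef_pos: [571.3, 29.1, 81.2]
tool_rot: [3.141, 0.0, 1.705]
force: [-0.2, 0.4, -1.8]
width: 59.7
gripper_force: 65.4
```

Emit:
step_arm(
  series=[
    [[0, 0, 0, 0, 0, 0.007, 1], [0, 0, 0, 0, 0, 0.005, 1], [0, 0, 0, 0, 0, 0, 1], [0, 0, 0, 0, 0, 0, 1]],
  ],
)

```text
clock: 26.8
eef_pos: [571.1, 29.1, 79.0]
tool_rot: [-3.141, -0.0, 1.705]
force: [0.2, 0.1, -2.5]
width: 59.3
gripper_force: 65.4
```

Emit:
step_arm(
  series=[
    [[0, 0, 0, 0, 0, 0.006, 1], [0, 0, 0, 0, 0, 0.004, 1], [0, 0, 0, 0, 0, 0, 1], [0, 0, 0, 0, 0, 0, 1]],
  ],
)

```text
clock: 27.2
eef_pos: [571.2, 29.2, 78.7]
tool_rot: [3.141, -0.001, 1.705]
force: [-2.4, -0.4, 7.4]
width: 59.2
gripper_force: 66.7
```

Contact made; release and rise.

Emit:
step_arm(
  series=[
    [[0, 0, 0, 0, 0, 0, 0], [0, 0, 0, 0, 0, 0, 0], [0, 0, 0, 0, 0, 0, 0], [0, 0, 0, 0, 0, 0, 0], [0, 0, 0, 0, 0, -0.1, 0], [0, 0, 0, 0, 0, -0.2, 0], [0, 0, 0, 0, 0, -0.25, 0], [0, 0, 0, 0, 0, -0.1, 0], [0, 0, 0, 0, 0, 0, 0], [0, 0, 0, 0, 0, 0, 0]],
  ],
)

```text
clock: 28.2
eef_pos: [570.8, 29.3, 174.7]
tool_rot: [-3.141, -0.0, 1.705]
force: [-0.7, 0.1, -0.3]
width: 85.4
gripper_force: 0.0
```

```bash
python3 -c "
from h import *
delta(600.8,322.7,110,106.7)"
```

```text
clock 28.20 at [570.8  29.3 174.7] yaw 97.7 rp [-3.141 -0.   ] w 85.4 F 0 [-0.7  0.1 -0.3]
shift [1.912 0.46  0.431] turn -0.2
```

Emit:
step_arm(
  series=[
    [[0, 0, 0, 0.24, 0.057, 0, 0], [0, 0, 0, 0.24, 0.057, 0, 0], [0, 0, 0, 0.24, 0.057, 0, 0], [0, 0, 0, 0.24, 0.057, 0, 0], [0, 0, 0, 0.24, 0.057, 0, 0], [0, 0, 0, 0.24, 0.057, 0, 0], [0, 0, 0, 0.24, 0.057, 0, 0], [0, 0, 0, 0.247, 0.059, 0, 0], [0, 0, -0.1, 0, 0, 0.2, 0], [0, 0, -0.1, 0, 0, 0.15, 0], [0, 0, 0, 0, 0, 0, 0], [0, 0, 0, 0, 0, 0, 0]],
  ],
)

```text
clock: 29.4
eef_pos: [600.0, 324.0, 121.2]
tool_rot: [-3.139, 0.001, 1.859]
force: [0.6, 1.0, 0.0]
width: 85.2
gripper_force: 0.0
```

```bash
python3 -c "
from h import *
delta(600.7,325,9,106.7)
from cell import ctrl
T=ctrl.get_image('top')
S=ctrl.get_image('side')
for v in((588,-92),(570,29)):
  for p in(T,S):print(fit([p],v,(120,60,0),118,8,np.radians([94,97,100])))"
```

```text
clock 29.40 at [600.  324.  121.2] yaw 106.5 rp [-3.139e+00  1.000e-03] w 85.2 F 0 [0.6 1.  0. ]
shift [0.005 0.006 0.748] turn -0.004
(array([588.83341602, -92.86015572,   1.69069258]), np.float64(47.81300354003906))
(array([591.06695383, -96.87359658,   1.70529556]), np.float64(42.76751708984375))
(array([568.92310376,  40.32283735,   1.70095488]), np.float64(42.62560272216797))
(array([572.8457986 ,  29.23091141,   1.70962944]), np.float64(49.50175857543945))
```

Emit:
step_arm(
  series=[
    [[0, 0, 0, 0.005, 0.006, 0.2, 0], [0, 0, 0, 0, 0, 0.25, 0], [0, 0, 0, 0, 0, 0.18, 0], [0, 0, 0, 0, 0, 0.08, 0], [0, 0, 0, 0, 0, 0.035, 0], [0, 0, 0, 0, 0, 0, 0], [0, 0, 0, 0, 0, 0, 1], [0, 0, 0, 0, 0, 0, 1], [0, 0, 0, 0, 0, 0, 1], [0, 0, 0, 0, 0, 0, 1], [0, 0, 0, 0, 0, 0, 1], [0, 0, 0, 0, 0, 0, 1]],
  ],
)

```text
clock: 30.7
eef_pos: [602.3, 326.3, 12.6]
tool_rot: [3.139, -0.001, 1.862]
force: [-0.5, -0.2, 6.4]
width: 54.3
gripper_force: 64.1
```

```bash
python3 -c "
from h import *
delta(600.7,325,170,106.7)
from cell import ctrl
T=ctrl.get_image('top')
S=ctrl.get_image('side')
ar=np.radians([94,97,100])
for p in(T,S):
  print(fit([p],(588,-93),(120,60,0),118,8,ar),fit([p],(569,33),(120,60,0),118,8,ar))
cv2.imwrite('pics/top4.png',cv2.resize(T['img'][150:260,130:390,::-1],None,fx=3,fy=3,interpolation=cv2.INTER_CUBIC))
"
```

```text
clock 30.70 at [602.3 326.3  12.6] yaw 106.7 rp [ 3.139e+00 -1.000e-03] w 54.3 F 64 [-0.5 -0.2  6.4]
shift [-0.005 -0.013 -1.05 ] turn -0.0
(array([588.83159606, -92.78355876,   1.69103582]), np.float64(47.72541046142578)) (array([568.88512279,  40.34566373,   1.70094808]), np.float64(42.6942253112793))
(array([590.97411416, -96.80373975,   1.7049502 ]), np.float64(42.788082122802734)) (array([572.90907687,  29.18156191,   1.70976976]), np.float64(49.64509963989258))
```

View pics/top4.png

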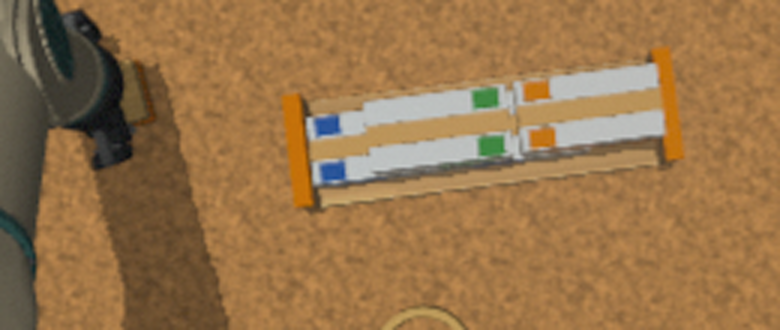

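```bash
python3 -c "
from h import *
from cell import ctrl
T=ctrl.get_image('top')
g=cv2.cvtColor(T['img'],cv2.COLOR_RGB2GRAY)
c=np.array([574.5,-2.9]);ex=np.array([-.134,.991]);ey=np.array([-.991,-.134])
for lo,hi in((-40,-20),(84,108)):
  xs=np.arange(lo,hi,1.)
  for y in(-30,-22,-14,12,20):
    q=proj(T,[np.r_[c+ex*x+ey*y,118] for x in xs]).astype(np.float32)
    print(lo,y,cv2.remap(g,q[None,:,0],q[None,:,1],1)[0].tolist())
for v in ((251.3,198.3),(301,188.5),(302.5,188)):
  d=back(T,v,118)-c;print(v,(d@ex).round(1),(d@ey).round(1))
"
```

```text
-40 -30 [149, 151, 155, 163, 169, 175, 180, 183, 177, 172, 161, 148, 137, 140, 143, 146, 149, 152, 160, 169]
-40 -22 [127, 136, 148, 161, 173, 186, 187, 183, 179, 170, 161, 162, 168, 176, 177, 178, 179, 179, 180, 185]
-40 -14 [137, 140, 147, 158, 167, 177, 187, 184, 176, 168, 158, 150, 157, 176, 191, 191, 191, 191, 191, 191]
-40 12 [143, 151, 158, 169, 179, 186, 187, 189, 182, 175, 164, 149, 132, 138, 146, 153, 155, 158, 168, 179]
-40 20 [131, 136, 145, 155, 167, 181, 187, 179, 170, 161, 151, 150, 169, 187, 190, 189, 189, 188, 188, 189]
84 -30 [175, 172, 168, 165, 163, 162, 163, 162, 161, 161, 159, 158, 155, 148, 140, 141, 142, 142, 142, 142, 143, 144, 144, 143]
84 -22 [192, 192, 193, 192, 192, 192, 192, 192, 192, 192, 191, 189, 188, 184, 181, 177, 179, 179, 179, 181, 182, 184, 186, 186]
84 -14 [193, 193, 192, 192, 192, 193, 193, 193, 193, 192, 191, 189, 188, 187, 188, 189, 192, 192, 193, 193, 192, 192, 192, 192]
84 12 [191, 190, 190, 190, 191, 191, 192, 192, 192, 192, 187, 182, 173, 158, 145, 147, 153, 155, 152, 149, 149, 150, 151, 151]
84 20 [191, 192, 193, 193, 192, 192, 192, 191, 192, 192, 193, 193, 193, 193, 193, 193, 193, 193, 194, 193, 193, 192, 192, 192]
(251.3, 198.3) 99.2 6.8
(301, 188.5) -27.1 -2.0
(302.5, 188) -31.0 -2.8
```

Emit:
step_arm(
  series=[
    [[0, 0, 0, 0, 0, -0.1, 1], [0, 0, 0, 0, 0, -0.2, 1], [0, 0, 0, 0, 0, -0.25, 1], [0, 0, 0, 0, 0, -0.25, 1], [0, 0, 0, 0, 0, -0.2, 1], [0, 0, 0.1, 0, 0, 0, 1], [0, 0, 0.1, 0, 0, 0, 1], [0, 0, 0, 0, 0, 0, 1], [0, 0, 0, 0, 0, 0, 1]],
  ],
)

```text
clock: 31.75
eef_pos: [600.9, 325.7, 161.1]
tool_rot: [-3.141, 0.0, 1.707]
force: [-0.6, -0.3, -1.1]
width: 54.3
gripper_force: 63.5
```

```bash
python3 -c "
from h import *
delta(557.5,126,130,97.7)"
```

```text
clock 31.75 at [600.9 325.7 161.1] yaw 97.8 rp [-3.141  0.   ] w 54.3 F 63 [-0.6 -0.3 -1.1]
shift [-1.28  -0.467  0.208] turn 0.002
```

Emit:
step_arm(
  series=[
    [[0, 0, 0, -0.12, -0.044, 0, 1], [0, 0, 0, -0.24, -0.088, 0, 1], [0, 0, 0, -0.24, -0.088, 0, 1], [0, 0, 0, -0.24, -0.088, 0, 1], [0, 0, 0, -0.24, -0.088, 0, 1], [0, 0, 0, -0.14, -0.051, 0, 1], [0, 0, 0, -0.06, -0.02, 0, 1], [0, 0, 0, 0, 0, 0.1, 1], [0, 0, 0, 0, 0, 0.1, 1], [0, 0, 0, 0, 0, 0, 1], [0, 0, 0, 0, 0, 0, 1]],
  ],
)

```text
clock: 32.85
eef_pos: [557.6, 127.0, 130.8]
tool_rot: [-3.141, -0.0, 1.706]
force: [-0.4, -0.2, -0.4]
width: 54.3
gripper_force: 63.4
```

```bash
python3 -c "
from h import *
delta(557.5,126,104,97.7)"
```

```text
clock 32.85 at [557.6 127.  130.8] yaw 97.8 rp [-3.141 -0.   ] w 54.3 F 63 [-0.4 -0.2 -0.4]
shift [-0.007 -0.001  0.179] turn 0.002
```

Emit:
step_arm(
  series=[
    [[0, 0, 0, 0, 0, 0.1, 1], [0, 0, 0, 0, 0, 0.06, 1], [0, 0, 0, 0, 0, 0.012, 1], [0, 0, 0, 0, 0, 0, 1], [0, 0, 0, -0.03, 0, 0, 1], [0, 0, 0, -0.02, 0, 0, 1], [0, 0, 0, -0.013, 0, 0, 1], [0, 0, 0, 0, 0, 0, 1], [0, 0, 0, 0, 0, 0, 1]],
  ],
)

```text
clock: 33.75
eef_pos: [558.9, 116.6, 105.2]
tool_rot: [3.141, -0.0, 1.705]
force: [-0.5, 0.2, -0.6]
width: 54.7
gripper_force: 63.5
```

Emit:
step_arm(
  series=[
    [[0, 0, 0, -0.007, 0, 0, 1], [0, 0, 0, -0.007, 0, 0, 1], [0, 0, 0, 0, 0, 0, 1]],
  ],
)

```text
clock: 34.05
eef_pos: [559.0, 114.8, 105.0]
tool_rot: [3.141, -0.0, 1.705]
force: [0.6, 2.4, -0.3]
width: 54.0
gripper_force: 63.5
```

```bash
python3 -c "
from h import *
delta(575.1-.134*118.5,-3.8+.991*118.5,104,97.7)"
```

```text
clock 34.05 at [559.  114.8 105. ] yaw 97.7 rp [ 3.141 -0.   ] w 54.0 F 63 [ 0.6  2.4 -0.3]
shift [-0.008  0.     0.007] turn -0.0
```

Emit:
step_arm(
  series=[
    [[0, 0, 0, -0.005, 0, 0, 1], [0, 0, 0, -0.005, 0, 0, 1], [0, 0, 0, -0.003, 0, 0, 1], [0, 0, 0, 0, 0, 0, 1], [0, 0, 0, 0, 0, 0, 1]],
  ],
)

```text
clock: 34.55
eef_pos: [559.2, 113.1, 105.0]
tool_rot: [-3.142, -0.0, 1.705]
force: [-0.0, 2.9, 1.3]
width: 54.5
gripper_force: 63.6
```

Emit:
step_arm(
  series=[
    [[0, 0, 0, 0.01, 0, 0, 1], [0, 0, 0, 0.01, 0, 0, 1], [0, 0, 0, 0, 0, 0, 1], [0, 0, 0, 0, 0, 0.05, 1], [0, 0, 0, 0, 0, 0.05, 1], [0, 0, 0, 0, 0, 0.03, 1], [0, 0, 0, 0, 0, 0.01, 1], [0, 0, 0, 0, 0, 0.006, 1], [0, 0, 0, 0, 0, 0, 1], [0, 0, 0, 0, 0, 0, 1]],
  ],
)

```text
clock: 35.55
eef_pos: [559.0, 115.7, 83.3]
tool_rot: [3.141, -0.0, 1.705]
force: [0.2, 0.3, 0.0]
width: 54.1
gripper_force: 63.6
```

Emit:
step_arm(
  series=[
    [[0, 0, 0, 0, 0, 0.008, 1], [0, 0, 0, 0, 0, 0.007, 1], [0, 0, 0, 0, 0, 0, 1], [0, 0, 0, 0, 0, 0, 1]],
  ],
)

```text
clock: 35.95
eef_pos: [558.8, 115.7, 80.8]
tool_rot: [-3.141, -0.0, 1.705]
force: [0.6, -0.6, -2.5]
width: 54.2
gripper_force: 63.6
```

Emit:
step_arm(
  series=[
    [[0, 0, 0, 0, 0, 0.006, 1], [0, 0, 0, 0, 0, 0.004, 1], [0, 0, 0, 0, 0, 0, 1], [0, 0, 0, 0, 0, 0, 1]],
  ],
)

```text
clock: 36.35
eef_pos: [559.0, 115.7, 80.5]
tool_rot: [3.141, -0.001, 1.705]
force: [-2.0, -0.7, 8.3]
width: 54.4
gripper_force: 64.6
```

Contact; release, rise and move clear of the view.

Emit:
step_arm(
  series=[
    [[0, 0, 0, 0, 0, 0, 0], [0, 0, 0, 0, 0, 0, 0], [0, 0, 0, 0, 0, 0, 0], [0, 0, 0, 0, 0, 0, 0], [0, 0, 0, 0, 0, -0.1, 0], [0, 0, 0, 0, 0, -0.2, 0], [0, 0, 0, 0, 0, -0.25, 0], [0, 0, 0, 0, 0, -0.15, 0], [0, 0, 0, 0.2, 0, 0, 0], [0, 0, 0, 0.25, 0, 0, 0], [0, 0, 0, 0.25, 0, 0, 0], [0, 0, 0, 0.25, 0, 0, 0]],
  ],
)

```text
clock: 37.55
eef_pos: [539.4, 258.2, 184.4]
tool_rot: [-3.142, -0.0, 1.705]
force: [-0.1, 0.6, -0.6]
width: 85.3
gripper_force: 0.0
```

Emit:
step_arm(
  series=[
    [[0, 0, 0, 0.2, 0, 0, 0], [0, 0, 0, 0.2, 0, 0, 0], [0, 0, 0, 0, 0, 0, 0], [0, 0, 0, 0, 0, 0, 0]],
  ],
)

```text
clock: 37.95
eef_pos: [531.3, 316.8, 183.9]
tool_rot: [-3.141, 0.001, 1.707]
force: [0.8, -0.9, -0.6]
width: 85.2
gripper_force: 0.0
```

```bash
python3 -c "
from h import *
from cell import ctrl
T=ctrl.get_image('top');S=ctrl.get_image('side')
a=cv2.resize(T['img'][160:240,210:370,::-1],(640,320),interpolation=cv2.INTER_CUBIC)
b=cv2.resize(S['img'][140:280,210:370,::-1],(320,280),interpolation=cv2.INTER_CUBIC)
cv2.imwrite('pics/fin.png',np.vstack([a,np.pad(b,((0,0),(0,320),(0,0)))]))
ar=np.radians([94,97,100])
for p in(T,S): print([fit([p],v,d,z,6,ar)[0].round(2) for v,d,z in(((588,-93),(120,60,0),118),((572,28),(120,60,0),118),((559,116),(55,55,0),118))])"
```

```text
[array([588.83, -92.6 ,   1.69]), array([570.64,  25.67,   1.7 ]), array([560.53, 113.12,   1.7 ])]
[array([591.21, -98.1 ,   1.7 ]), array([572.98,  28.42,   1.73]), array([560.54, 107.12,   1.71])]
```

View pics/fin.png

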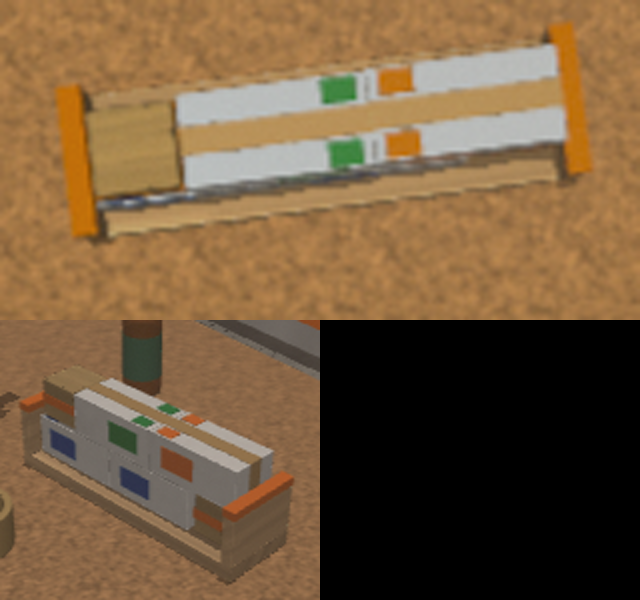

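The final picture shows the second course complete. The wooden block sits at about (133,147) and the cartons meet at about (368,113). The pieces are flush, straight and level, and the robot is clear of them.

```bash
python3 -c "
from cell import ctrl
print(ctrl.finish_job())"
```

```text
the job is handed in; nothing more can be done
None
```

I handed the job in with the bottom gap filled, the second course staggered over the joints and closed with the second block, and everything released with the arm clear (about 38 s of the 72 s used); before the last block I slid the second upper carton about 2 mm along with the held block to make room.

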